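Refit the speed knob of a tube roller mixer

ROBOT

A 6-joint arm with a two-finger parallel gripper is mounted at the origin on a cart in front of the work surface, level with it; the furniture and walls round the work are solid. World frame = base frame: x ahead of the robot, y to its left, z up, the work surface at z = 0. Lengths are in m, angles in rad, forces in N, time in s.
With the tool pointing down it reaches from about 0.3 to 0.75 m from the base axis. Payload 8.5 kg.
Tool frame: the origin (TCP) lies on the centre line of the jaws, within the pads' length; the fingertips stand 11 mm ahead of it and the grasp point (between the pads) lies 8 mm behind it; z points along the fingers, y is the line along which they close (so a half turn about z gives the same grasp; the last joint's range is limited). The gripper opens to 85 mm and grips with 20 to 120 N. Pads are 22 mm wide; open, the fingers measure 114 mm over their backs; the gripper's body (76 mm by 85 mm) begins 54 mm behind the grasp point. The pads swing forward as they close: fully open they stand 13 mm farther back than shut.
Start: joints at [-1.44, 0.381, 1.297, -0, 1.464, -0.215], TCP at [0.186, -0.517, 0.242] pointing down, gripper open.
Joint ranges: [-3.11, 3.11], [-0.89, 2.33], [0.22, 2.48], [-1.42, 4.56], [0.17, 2.85], [-2.88, 2.88]. Speed limits (rad/s): [2.39, 2.39, 3.14, 3.14, 3.14, 3.14].

INTERFACE

Orientations are given as a 3x3 rotation matrix whose columns are the frame's x, y, z axes.
In Python, from plant import telemetry, vision, order gives the robot as it stands. The module is installed in compiled form; this text tells all that it offers.
- The arm moves only by the tool carry_out, never from a script. Its argument "steps" is one flat list of numbers, 5 for each row, row after row: the opening, from 0 (shut) to 1 (fully open), then the shift along the tool's x, y, z in mm, then the turn about the tool's z in rad. A call has 1 to 20 rows; each row shifts and turns the commanded pose from where the row before left it, along the tool's axes as they then stand; what a row does not reach is not made up. A row lasts 1/10 s, in which the tool goes at most 50 mm and 8.59 degrees, less where a joint would pass 70% of its speed; a pose out of reach is approached as far as the arm can. A call is refused whole if a number of a shift passes 50 or a number of a turn 0.15, either way. A call with a gripper value outside its range is refused whole. The fingers move at their own pace and stop on an object; "squeeze" is the grip in N (left out, the last holds). Time passes only in rows, so rows that do not move let the fingers close. It gives the time, the measured TCP pose, the force, the opening and the grip force at its end, in the units of the state.
- telemetry.get_state(): the state, without advancing time (a new reading comes with each control period).
- vision.grab_frame(name): name is "scene" or "side" or "wrist"; returns (picture, depth): 400x640x3 uint8, red, green, blue; 400x640 float32, m along the optical axis (not along the pixel's ray), 0 where there is no reading.
- vision.get_calibration(name): a dict with "fx", "fy", "cx", "cy" (pixels), "origin" and "attitude" of the camera in the world; the wrist camera has in their place "mount" (4x4, takes a point from camera to tool coordinates, whose origin is the TCP and whose axes are the flange's). Camera axes: x right, y up, looking along -z (the intrinsics and any distortion apply to the point x, -y, -z); pixel columns grow to the right and rows downward; lengths in m; the calibration is good to about 2 mm. A picture is of the moment at which its call begins: read the wrist's pose just before it. get_calibration takes no time and is no camera call.
- order.close_job(): hands the job in; it is judged then, once.
Trained networks look in the newest picture that a camera, given by its name, has taken for a name from the list of things; names that differ only in an ending like _2 or _b are one class to them, and where a whole thing is asked for, a point or a joint stands for the part that bears it (a point fixed in the world has none). Each returns a list of dicts, best first, with "p" (0 to 1); they miss things now and then, are a little off and sometimes report something else, mostly with a low value. They report only what shows in the picture. A call takes as long as a camera call.
- vision.look_for(camera, name): "rect" ([centre column, centre row, width, height] as shares, 0 to 1, of the picture: columns of its width, rows of its height, round what is visible of it).
The state is a dict: "time": time; "qpos": joint angles; "joint_vel": joint speeds; "tau": joint torques, N m; "tool_pos": TCP position; "tool_rot": TCP orientation; "force": force on the tool from outside, world axes, zero at the start; "moment": the same for the moment, N m; "width": finger opening in m; "finger_force": force on a finger pad.
Only numpy, scipy, OpenCV 4.12 (cv2) and the standard library are available. Lean on these libraries where they do the work, as an engineer would, in place of code of your own. Each camera call takes 0.05 s, during which the arm holds its last target. There are 200 camera calls.

TASK

The speed knob has been pulled off the tube roller mixer for cleaning and stands on the desk. Put it back on its spindle: feel for the position where the flat in its bore meets the flat of the spindle, push it fully home until it snaps, then turn it anticlockwise to the OFF mark (the small ring on the dial), where it stops, and let go. Be gentle: do not force the knob, keep the fingers off the bare spindle and the mixer, and leave the other things on the desk where they are.

Things in the scene. Friction and masses are not known exactly. Their poses are not given: they have to be found in the camera images.
- mixer: fixed tube roller mixer, white case 130 x 260 mm (its x by y), tubes on the four black rollers at its -y end. Origin at the centre of its underside, z up. Its +y end (y from 28 to 130 mm) is a flat control deck 70 mm high with a round dark dial plate at x = 0, y = 80 mm, from whose middle the bare steel spindle stands 16 mm up
- spindle_tip (a point): fixed to the mixer: middle of the spindle's upper end, on its vertical axis; axes those of the mixer (they do not turn with the spindle). The spindle is 13 mm thick with one flat 3 mm from its axis, over its whole length; top edge slightly chamfered. How far it stands turned is not measured: its flat faces 0.6 to 3.2 rad clockwise (from above) of the OFF mark
- off_mark (a point): fixed to the mixer: where the pointer's tip (pointer_tip) belongs at OFF, by the ring mark on the dial plate, 24 mm from the spindle's axis, 150 degrees anticlockwise (from above) from the mixer's x axis. The spindle has a hard stop there, its flat facing the mark, and another 4.7 rad clockwise; between them it turns stiffly, with about 0.08 N m, and stays where it is left
- knob: loose black knob, 45 g, standing on the desk bore down. Origin at the centre of its underside, z up, x towards its pointer (white line). Round skirt 44 mm across, 16 mm high; on it a bar grip from z = 16 to 34 mm, 14 mm wide (y from -7 to 7 mm), sides parallel from x = -18 to 16 mm, then a nose to x = 24 mm
- knob_grip (a point): in the knob: middle of the bar grip, on the knob's axis, 25 mm above its underside; axes those of the knob
- bore_end (a point): in the knob: middle of the bore's closed end, 14 mm above the underside; meets spindle_tip when home. The D-shaped bore is 14.8 mm wide, its flat 3.8 mm from the axis on the pointer side, so the pointer shows where the flat faces. A lip in it snaps over a spring ball on the spindle's round side: it meets the ball about 7 mm before home and takes about 15 N to push over
- pointer_tip (a point): in the knob: below the tip of the nose, 24 mm from the axis along the knob's x, 16 mm above its underside; axes those of the knob
- mouse_mid (a point): black computer mouse, 108x60x36 mm, loose bystander; point at its centre
- timer_mid (a point): white square bench timer, 62x62x19 mm, loose bystander; point at its centre
- pen_blue_mid (a point): slim ballpoint pen, 145 mm, loose bystander; point at its centre
- slide_box_mid (a point): green microscope slide box, 92x101x31 mm, loose bystander; point at its centre
- cup_a_mid (a point): small sample cup with a white screw cap, 49 mm across, 60 mm high, loose bystander; point at its centre
- petri_mid (a point): clear petri dish, 60 mm across, 14 mm high, loose bystander; point at its centre
- kit_box_mid (a point): upright white carton, 55x55x95 mm, loose bystander; point at its centre

How it is judged:
By the outcome, as a careful person would: the job done as asked, in the order asked, and still so for the second after the job is handed in, with the robot touching nothing.
It also fails if it takes over 72 s, if anything falls off the work surface, if the arm or the gripper's body presses on something with over 40 N, if the wrist force passes 120 N, or if a joint passes its speed limit or range.

## Working session

There is one attempt and no reset: what is moved stays moved. The work goes in short steps, Python scripts to look and compute and a tool call to move; the robot and the scene stay as the last step left them, time stands still between calls to the robot, and variables do not carry over. Pictures are saved under pics/ and viewed, at most 10 in all, crops included, and the job is handed in when it is done.

Besides the shell and the picture viewer there is one more tool, called in YAML: its name, and indented under it one key for each argument. carry_out: Moves the arm, as the interface text tells. Its arguments: {"type":"object","properties":{"steps":{"type":"array"},"squeeze":{"type":"number"}},"required":["steps"]}

```bash
mkdir -p pics
cat > h.py <<'E'
import numpy as np, cv2
from plant import telemetry, vision, order
def cam(name,st=None):
    c=vision.get_calibration(name)
    if 'mount' in c:
        T=np.eye(4);T[:3,:3]=st['tool_rot'];T[:3,3]=st['tool_pos'];M=T@np.array(c['mount'])
    else:
        M=np.eye(4);M[:3,:3]=c['attitude'];M[:3,3]=c['origin']
    return c,M
def pts(c,M,u,v,d):
    u,v,d=map(np.asarray,(u,v,d))
    P=np.stack([(u-c['cx'])/c['fx']*d,-(v-c['cy'])/c['fy']*d,-d],-1)
    return P@M[:3,:3].T+M[:3,3]
def proj(c,M,P):
    q=(np.asarray(P)-M[:3,3])@M[:3,:3]
    return np.stack([c['cx']+c['fx']*q[...,0]/-q[...,2],c['cy']-c['fy']*q[...,1]/-q[...,2]],-1)
def grab(name):
    st=telemetry.get_state(); im,d=vision.grab_frame(name); return im,d,*cam(name,st)
def save(im,f): cv2.imwrite('pics/'+f,cv2.cvtColor(im,cv2.COLOR_RGB2BGR))
E
python3 - <<'E'
from h import *
ims=[]
for n in ['scene','side']:
    im,d,c,M=grab(n); np.savez(n+'0.npz',im=im,d=d); ims.append(im); print(n,{k:np.round(v,3).tolist() for k,v in c.items()})
    for o in ['knob','mixer','spindle_tip','mouse_mid','kit_box_mid','cup_a_mid','timer_mid','slide_box_mid','petri_mid','pen_blue_mid']:
        for r in vision.look_for(n,o)[:2]:
            a=np.array(r['rect'])*[640,400,640,400]; u,v=int(min(a[0],639)),int(min(a[1],399))
            print(n,o,round(r['p'],2),a.round().tolist(),pts(c,M,u,v,d[v,u]).round(3).tolist())
s=telemetry.get_state();print(s['time'],s['force'],s['width'])
save(ims[0],'s0.png');save(ims[1],'s1.png')
print(vision.get_calibration('wrist'), np.round(s['tool_rot'],3))
E
```

```text
scene {'fx': 390.944, 'fy': 390.944, 'cx': 319.571, 'cy': 190.371, 'origin': [-0.265, 0.606, 0.653], 'attitude': [[-0.567, 0.438, -0.698], [-0.823, -0.319, 0.469], [-0.017, 0.841, 0.542]]}
scene knob 0.47 [295.0, 225.0, 15.0, 17.0] [0.448, 0.208, 0.026]
scene mixer 0.82 [425.0, 159.0, 77.0, 35.0] [0.213, 0.013, 0.257]
scene spindle_tip 0.6 [423.0, 163.0, 78.0, 32.0] [0.217, 0.017, 0.25]
scene mouse_mid 0.88 [350.0, 198.0, 34.0, 19.0] [0.453, 0.018, 0.033]
scene kit_box_mid 0.96 [181.0, 283.0, 52.0, 54.0] [0.362, 0.527, 0.074]
scene cup_a_mid 0.56 [228.0, 215.0, 20.0, 23.0] [0.558, 0.343, 0.048]
scene timer_mid 0.65 [256.0, 263.0, 31.0, 27.0] [0.388, 0.353, 0.016]
scene slide_box_mid 0.77 [194.0, 239.0, 44.0, 35.0] [0.539, 0.447, 0.03]
scene petri_mid 0.55 [284.0, 207.0, 25.0, 10.0] [0.549, 0.181, 0.015]
scene petri_mid 0.42 [294.0, 226.0, 20.0, 16.0] [0.446, 0.21, 0.025]
scene pen_blue_mid 0.77 [223.0, 260.0, 48.0, 25.0] [0.454, 0.41, 0.007]
side {'fx': 485.977, 'fy': 485.977, 'cx': 322.343, 'cy': 203.338, 'origin': [0.326, -1.298, 1.026], 'attitude': [[0.993, 0.061, -0.1], [-0.117, 
[... 611 characters left out ...]
.0, 170.0, 25.0, 21.0] [0.551, 0.44, 0.025]
side petri_mid 0.43 [340.0, 208.0, 15.0, 12.0] [0.569, 0.165, 0.019]
1.1 [-0.35430779 -0.56479195 -0.11529431] 0.08535757590620173
{'fx': 341.0378915539254, 'fy': 341.0378915539254, 'cx': 316.1313030441757, 'cy': 201.91048993597673, 'mount': array([[ 5.58807915e-04,  9.62589764e-01,  2.70962421e-01,
         6.96613181e-02],
       [ 9.99999654e-01, -3.71005328e-04, -7.44316460e-04,
         4.04983965e-04],
       [-6.15942904e-04,  2.70962744e-01, -9.62589639e-01,
        -1.32736781e-01],
       [ 0.00000000e+00,  0.00000000e+00,  0.00000000e+00,
         1.00000000e+00]])} [[ 0.941  0.339  0.   ]
 [ 0.339 -0.941  0.   ]
 [ 0.     0.    -1.   ]]
```

Run:
```python
from h import *
a=np.load('side0.npz')['im'][140:360,220:440]; b=np.load('scene0.npz')['im'][120:340,150:480]
a=cv2.resize(a,None,fx=2.4,fy=2.4)[:528]; b=cv2.resize(b,None,fx=1,fy=1)
o=np.zeros((528,860,3),np.uint8);o[:,:528]=a;o[:220,530:860]=b
save(o[:,:800],'v1.png')
```

```text
(no output)
```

View pics/v1.png

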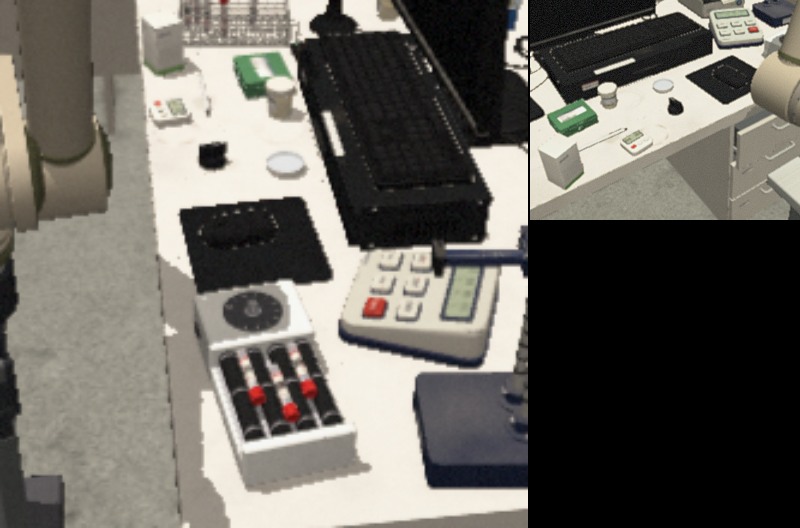

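Run:
```python
from h import *
z=np.load('side0.npz');d=z['d'];c,M=cam('side')
v,u=np.mgrid[0:400,0:640]
P=pts(c,M,u,v,d)
print(P[269,325],P[262,325],P[280,325])
m=(abs(P[...,2]-0.07)<.012)&(P[...,0]>.3)&(P[...,0]<.65)&(P[...,1]<-.1)&(P[...,1]>-.5)&(d>0)&(u<362)
g=z['im'].min(-1)
dk=m&(g<90)&(v<283)&(v>255)&(u>305)&(u<345); print('dial',dk.sum(),P[dk].mean(0),P[dk].max(0)-P[dk].min(0))
w=m&(g>150)&(v<345); print(cv2.minAreaRect((P[w][:,:2]*1000).astype(np.float32)),P[w][:,2].mean())
Q=np.array([P[dk].mean(0)[0],P[dk].mean(0)[1]])
s=telemetry.get_state();R=s['tool_rot'];print('shift to dial mm',R.T@(np.r_[Q,.242]-s['tool_pos'])*1000)
```

```text
[ 0.46434129 -0.23366802  0.08144306] [ 0.46946086 -0.1924841   0.07261953] [ 0.46039089 -0.26673692  0.06903692]
dial 287 [ 0.46519593 -0.22687603  0.07318087] [0.0849482  0.0826557  0.02008144]
((475.0809020996094, -304.87548828125), (128.51744079589844, 264.2439270019531), 6.700198173522949) 0.07077583876287327
shift to dial mm [ 3.60750518e+02 -1.78857888e+02  3.34974224e-01]
```

carry_out:
  steps: [1,40,-20,0,0,1,40,-20,0,0,1,40,-20,0,0,1,40,-20,0,0,1,40,-20,0,0,1,40,-20,0,0,1,40,-20,0,0,1,40,-20,0,0,1,40,-20,0,0,1,0,0,0,0,1,0,0,0,0]

```text
time: 2.2
tool_pos: [0.4644, -0.2255, 0.2423]
tool_rot: [[0.94, 0.341, -0.0], [0.341, -0.94, -0.0], [-0.0, 0.0, -1.0]]
force: [-0.0, 1.1, 0.6]
width: 0.0853
finger_force: 0.0
```

Run:
```python
from h import *
im,d,c,M=grab('wrist'); np.savez('w0.npz',im=im,d=d,M=M); save(im,'w0.png')
s=telemetry.get_state();print(s['time'],s['tool_pos'],np.round(s['tool_rot'],3),s['force'])
```

```text
2.25 [ 0.46391386 -0.22623223  0.24225278] [[ 0.941  0.339 -0.   ]
 [ 0.339 -0.941 -0.   ]
 [-0.     0.    -1.   ]] [-0.33872135 -0.0170193  -0.32657859]
```

View pics/w0.png

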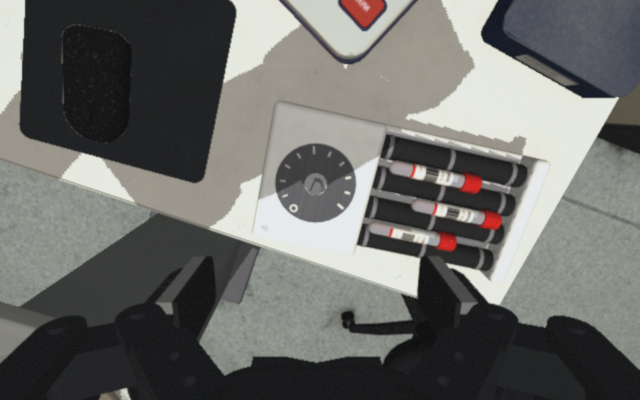

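Run:
```python
from h import *
z=np.load('w0.npz');im,d,M=z['im'],z['d'],z['M'];c=vision.get_calibration('wrist')
v,u=np.mgrid[0:400,0:640];P=pts(c,M,u,v,d)
s=(slice(135,230),slice(265,370))
m=(im.max(-1)<105)&(abs(P[...,2]-.07)<.006)&(np.hypot(u-316,v-183)<46)
m=m.astype(np.uint8);ct=max(cv2.findContours(m,cv2.RETR_EXTERNAL,cv2.CHAIN_APPROX_NONE)[0],key=len)
e=cv2.fitEllipse(ct);print(e)
uc,vc=e[0];med=np.median(d[m>0]);print('z',np.median(P[m>0][:,2]))
C=pts(c,M,uc,vc,med);print('dial centre',C)
r=pts(c,M,293,208,med);print('ring',r-C,np.hypot(*(r-C)[:2]),np.degrees(np.arctan2((r-C)[1],(r-C)[0]))-150)
t=(P[...,2]>.079)&(np.hypot(u-316,v-183)<20);print('spindle',t.sum(),P[t].mean(0),np.percentile(P[t][:,2],[50,90]))
save(cv2.resize(im[150:220,280:350],None,fx=8,fy=8,interpolation=cv2.INTER_CUBIC),'w0c.png')
```

```text
((315.63458251953125, 179.84576416015625), (68.36634826660156, 75.8217544555664), 124.79200744628906)
z 0.07164009676917898
dial centre [ 0.4694604  -0.22384386  0.07283498]
ring [-0.03001174  0.01087063  0.00688865] 0.031919821643445194 10.08897641285293
spindle 171 [ 0.46836986 -0.22574575  0.09238071] [0.08654699 0.08767422]
```

View pics/w0c.png

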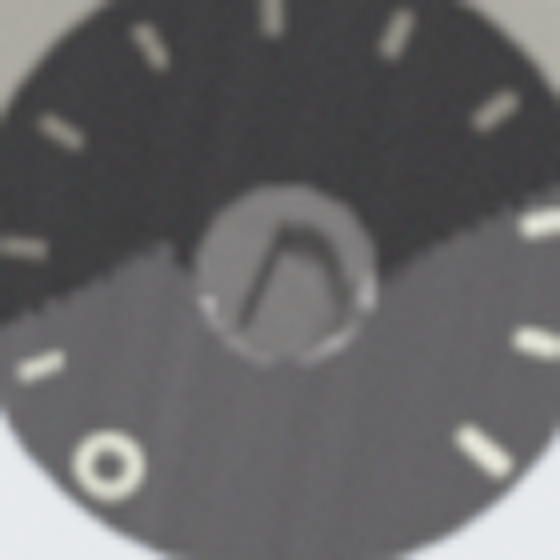

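carry_out:
  steps: [1,0,0,35,0,1,0,0,35,0,1,0,0,0,0,1,0,0,0,0]

```text
time: 2.65
tool_pos: [0.4638, -0.2271, 0.1731]
tool_rot: [[0.941, 0.337, -0.0], [0.337, -0.941, -0.0], [-0.0, 0.0, -1.0]]
force: [0.4, 0.3, -0.5]
width: 0.0858
finger_force: 0.0
```

Run:
```python
from h import *
im,d,c,M=grab('wrist'); np.savez('w1.npz',im=im,d=d,M=M)
c_=np.array([.467,-.226]); 
uc=proj(c,M,[.467,-.226,.072]);print(uc, proj(c,M,[.467,-.226,.086]))
u0,v0=(uc-45).astype(int)
print(u0,v0,M[:3,3]); save(cv2.resize(im[v0:v0+90,u0:u0+90],None,fx=6.6,fy=6.6,interpolation=cv2.INTER_CUBIC),'w1c.png')
v,u=np.mgrid[0:400,0:640];P=pts(c,M,u,v,d)
for r in range(v0+20,v0+75,4): print((P[r,u0+20:u0+75:4,2]*1000).round().astype(int))
```

```text
[315.31493063 202.5178659 ] [315.28231735 208.18948497]
270 157 [ 0.52953301 -0.20397995  0.30585969]
[71 72 72 72 72 71 71 72 71 71 71 72 71 71]
[72 72 71 71 72 70 71 71 71 71 71 71 72 72]
[72 73 71 72 71 71 72 72 72 72 72 72 71 70]
[70 72 72 72 71 72 73 71 71 72 72 71 72 71]
[71 71 72 72 73 72 71 72 73 72 70 72 73 70]
[71 72 72 72 72 71 78 76 72 73 72 72 72 72]
[72 72 72 72 72 74 86 85 72 73 71 72 72 70]
[71 71 72 73 73 86 88 87 85 72 72 72 71 72]
[72 72 72 73 72 87 86 87 86 72 71 72 72 72]
[72 70 71 72 83 86 87 88 82 72 72 71 71 72]
[72 72 72 72 72 86 87 71 72 73 71 70 73 72]
[71 72 72 71 72 71 72 71 73 72 72 72 72 72]
[70 72 73 71 72 72 72 73 72 72 72 71 71 71]
[72 71 71 72 72 71 72 73 71 72 71 72 71 72]
```

View pics/w1c.png

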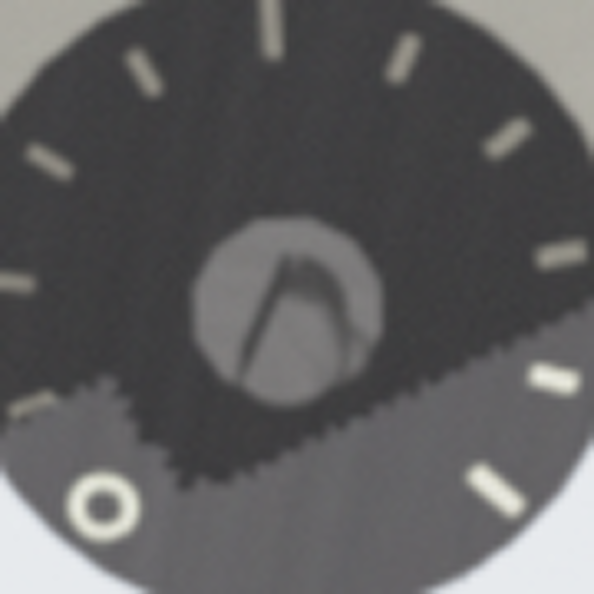

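Run:
```python
from h import *
from scipy.optimize import differential_evolution as DE
z=np.load('w1.npz');im,d,M=z['im'],z['d'],z['M'];c=vision.get_calibration('wrist')
def onp(u,v,h):
    k=pts(c,M,u,v,1.)-M[:3,3]; return M[:3,3]+k*(h-M[2,3])/k[2]
f=lambda a,b,h=.0715:onp(270+a/6.6,157+b/6.6,h)
C=f(288,312);r=f(103,508)-C;print('collar',C,'ring',r,np.hypot(*r[:2]),np.degrees(np.arctan2(r[1],r[0])))
off=np.arctan2(r[1],r[0])
v,u=np.mgrid[180:230,290:340]
Z=pts(c,M,u,v,d[180:230,290:340])[...,2]
g=(Z>.08).astype(float)
D=np.array([onp(a,b,.087) for a,b in zip(u.ravel(),v.ravel())])[:,:2].reshape(50,50,2)*1000
def cost(p):
    q=D-p[:2]; n=[np.cos(p[2]),np.sin(p[2])]
    s=np.minimum(6.5-np.hypot(q[...,0],q[...,1]),3-q@n)
    return ((1/(1+np.exp(-s/.3))-g)**2).sum()
o=DE(cost,[(455,480),(-240,-215),(-np.pi,np.pi)],seed=1);print(o.x,o.fun,g.sum())
print('cw from off',(off-o.x[2])%(2*np.pi))
a=f(240,385,.087);b=f(287,258,.087);e=(b-a)[:2];n=np.array([-e[1],e[0]]);print('edge normal',np.arctan2(n[1],n[0]),np.hypot(*e), (a[:2]-o.x[:2]/1000)@n/np.hypot(*n)*1e3)
sc,_=0,0
```

```text
collar [ 0.46523251 -0.22535712  0.0715    ] ring [-0.02829072  0.01172744  0.        ] 0.030625116026265345 157.4843654029654
[ 467.06699821 -224.53518408    1.52896489] 37.09373308812355 271.0
cw from off 1.2196558029863542
edge normal 1.5699391334481434 0.014254284808105906 2.5923700132099246
```

carry_out:
  steps: [1,0,0,-30,0,1,14,-41,0,0,1,14,-41,0,0,1,14,-41,0,0,1,14,-41,0,0,1,14,-41,0,0,1,14,-41,0,0,1,14,-41,0,0,1,14,-41,0,0,1,14,-41,0,0,1,12,-39,0,0,1,0,0,30,0,1,0,0,30,0,1,0,0,0,0,1,0,0,0,0]

```text
time: 4.2
tool_pos: [0.4566, 0.2044, 0.1442]
tool_rot: [[0.941, 0.338, 0.002], [0.338, -0.941, 0.0], [0.002, 0.0, -1.0]]
force: [0.6, -0.4, 0.5]
width: 0.0854
finger_force: 0.0
```

Run:
```python
from h import *
im,d,c,M=grab('wrist'); np.savez('w2.npz',im=im,d=d,M=M)
s=telemetry.get_state();print(s['time'],s['tool_pos'],s['qpos'].round(3) if hasattr(s['qpos'],'round') else s['qpos'])
save(im,'w2.png')
v,u=np.mgrid[0:400,0:640];P=pts(c,M,u,v,d)
m=(P[...,2]>.029)&(P[...,2]<.042)&(np.hypot(P[...,0]-.455,P[...,1]-.205)<.05)&(d>0)&(im.max(-1)<120)
print(m.sum(),P[m].mean(0),cv2.minAreaRect((P[m][:,:2]*1000).astype(np.float32)))
```

```text
4.25 [0.45684914 0.20443656 0.14451541] [ 0.184  0.393  1.591 -0.     1.154  1.409]
963 [0.45692256 0.20529369 0.03491028] ((457.4768371582031, 205.28369140625), (43.845333099365234, 14.041751861572266), 12.862044334411621)
```

View pics/w2.png

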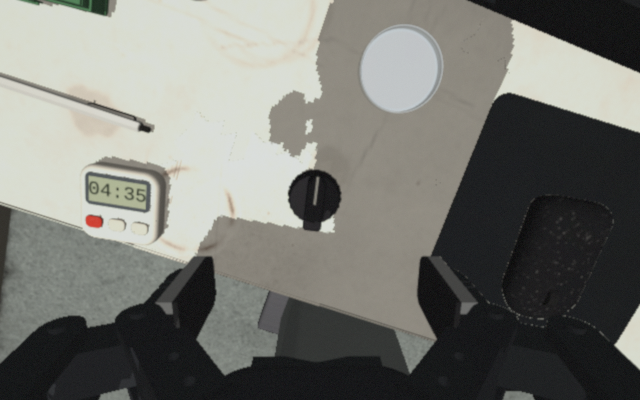

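Run:
```python
from h import *
z=np.load('w2.npz');im,d,M=z['im'],z['d'],z['M'];c=vision.get_calibration('wrist')
k=im[155:240,275:360].astype(float)*1.8; save(cv2.resize(np.clip(k,0,255).astype(np.uint8),None,fx=7,fy=7,interpolation=cv2.INTER_CUBIC),'w2c.png')
```

```text
(no output)
```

View pics/w2c.png

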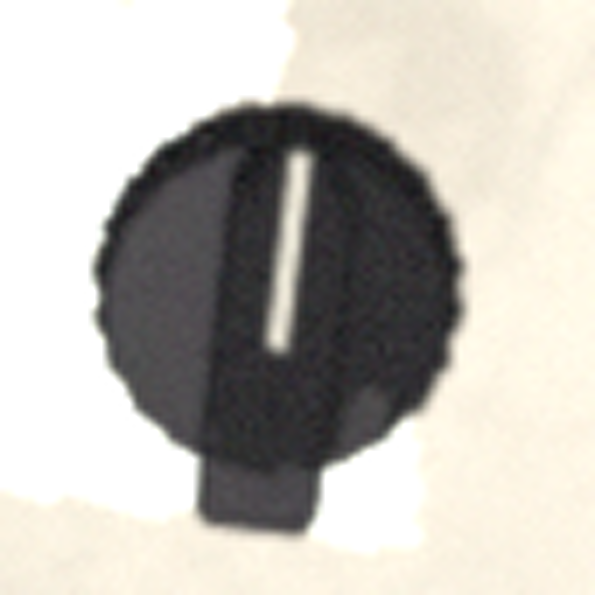

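Run:
```python
from h import *
z=np.load('w2.npz');M=z['M'];c=vision.get_calibration('wrist')
def f(a,b,h):
    k=pts(c,M,275+a/7,155+b/7,1.)-M[:3,3]; return M[:3,3]+k*(h-M[2,3])/k[2]
a=f(298,155,.034);b=f(278,345,.034);e=(a-b)[:2];print('line',a,b,np.hypot(*e));th=np.arctan2(e[1],e[0]);n=e/np.hypot(*e)
t=f(258,530,.034)[:2];print('th',th,'axis from tail',t+.018*n, 'proj of line ends from axis', (a[:2]-t)@n-.018,(b[:2]-t)@n-.018)
print('skirt centre (z~.01)',f(280,287,.012))
s=telemetry.get_state();R=s['tool_rot'];T=np.arctan2(R[1,0],R[0,0]);print('tool ang',T)
ax=t+.018*n;print(R.T@np.r_[ax-s['tool_pos'][:2],0]*1e3)
```

```text
line [0.47615936 0.20971439 0.034     ] [0.45618619 0.20474435 0.034     ] 0.020582245570232374
th 0.24388270417387167 axis from tail [0.45331392 0.20408804] proj of line ends from axis 0.02352800055984215 0.0029457549896097675
skirt centre (z~.01) [0.45682109 0.20479938 0.012     ]
tool ang 0.3451807320076833
[-3.44459587 -0.86822979 -0.01251807]
```

carry_out:
  squeeze: 50
  steps: [0.6,-1.7,-0.6,20,0.108,0.6,0,0,25,0,0.6,0,0,25,0,0.6,0,0,20,0,0.6,0,0,15,0,0.6,0,0,10,0,0.6,0,0,0,0,0.6,0,0,0,0]

```text
time: 5.05
tool_pos: [0.4546, 0.2046, 0.0284]
tool_rot: [[0.972, 0.235, 0.002], [0.235, -0.972, 0.0], [0.002, 0.0, -1.0]]
force: [-0.1, -0.2, -0.4]
width: 0.0514
finger_force: 0.0
```

carry_out:
  steps: [0,0,0,0,0,0,0,0,0,0,0,0,0,0,0,0,0,0,0,0,0,0,0,0,0,0,0,0,0,0,0,0,0,0,0]

```text
time: 5.75
tool_pos: [0.4542, 0.2046, 0.0281]
tool_rot: [[0.972, 0.236, 0.001], [0.236, -0.972, 0.0], [0.001, 0.0, -1.0]]
force: [-1.8, -0.8, 6.0]
width: 0.0131
finger_force: 50.1
```

Run:
```python
from h import *
s=telemetry.get_state();print(s['width'],s['finger_force'],s['force'],s['tool_pos'])
im,d,c,M=grab('wrist'); np.savez('w3.npz',im=im,d=d,M=M)
k=im[200:400,160:480].astype(float)*1.6; save(cv2.resize(np.clip(k,0,255).astype(np.uint8),None,fx=2.5,fy=2.5,interpolation=cv2.INTER_CUBIC),'w3c.png')
```

```text
0.013083507082484397 50.05542514845729 [-1.77243603 -0.82408231  6.00940118] [0.45416228 0.20464046 0.028079  ]
```

View pics/w3c.png

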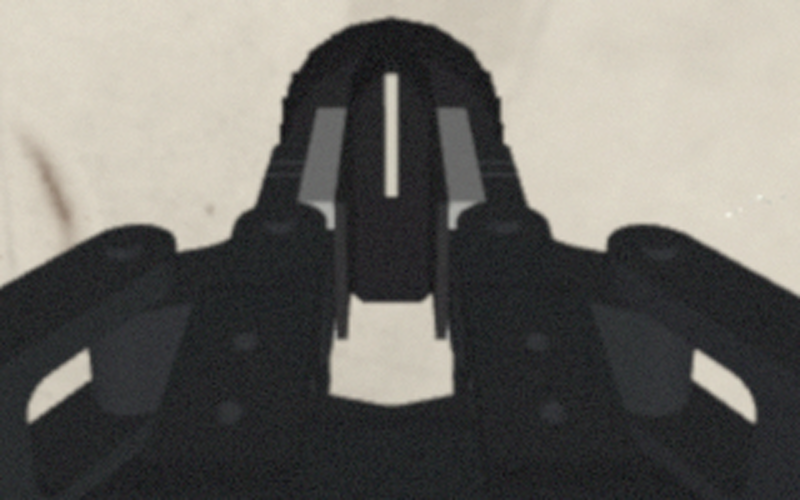

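carry_out:
  steps: [0,0,0,-10,0,0,0,0,-30,0,0,0,0,-40,0,0,0,0,-40,0,0,0,0,-40,0,0,-8.6,39.5,0,0,0,-8.6,39.5,0,0,0,-8.6,39.5,0,0,0,-8.6,39.5,0,0,0,-8.6,39.5,0,0,0,-8.6,39.5,0,0,0,-8.6,39.5,0,0,0,-8.6,39.5,0,0,0,-8.6,39.5,0,0,0,-8.6,39.5,0,0,0,-8.6,39.5,0,0,0,-8.6,39.5,0,0]

```text
time: 7.5
tool_pos: [0.4648, -0.282, 0.188]
tool_rot: [[0.972, 0.235, 0.0], [0.235, -0.972, -0.0], [0.0, 0.0, -1.0]]
force: [0.7, 0.5, -0.5]
width: 0.0126
finger_force: 49.2
```

carry_out:
  steps: [0,0,0,0,-0.145,0,0,0,0,-0.145,0,0,0,0,-0.145,0,0,0,0,-0.145,0,0,0,0,-0.145,0,0,0,0,-0.145,0,0,0,0,-0.145,0,0,0,0,-0.145,0,0,0,0,-0.145,0,0,0,15,0,0,0,0,0,0,0,0,0,0,0]

```text
time: 8.7
tool_pos: [0.4651, -0.2803, 0.1729]
tool_rot: [[0.028, 1.0, -0.0], [1.0, -0.028, 0.0], [0.0, -0.0, -1.0]]
force: [-0.2, 0.8, 0.5]
width: 0.0127
finger_force: 49.2
```

Run:
```python
from h import *
im,d,c,M=grab('wrist'); s=telemetry.get_state(); np.savez('w4.npz',im=im,d=d,M=M,tp=s['tool_pos'],R=s['tool_rot'])
print(s['time'],s['tool_pos'],np.round(s['tool_rot'],4).tolist(),s['force'],s['width'])
save(im,'w4.png')
```

```text
8.75 [ 0.4652664  -0.28045369  0.17306327] [[0.0283, 0.9996, 0.0004], [0.9996, -0.0283, -0.0004], [-0.0003, 0.0004, -1.0]] [ 1.20272156 -0.61534839 -0.84811024] 0.012877757113085626
```

View pics/w4.png

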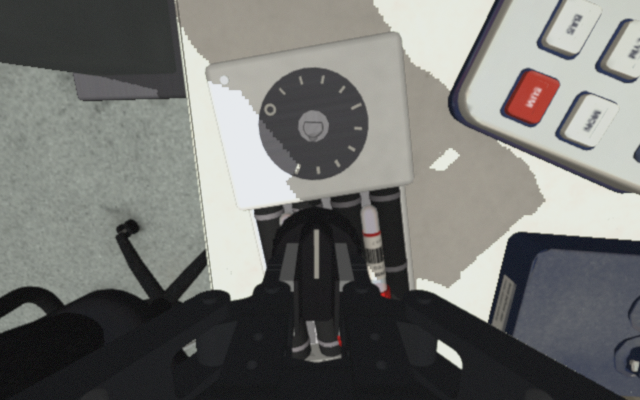

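Run:
```python
from h import *
from scipy.optimize import differential_evolution as DE
z=np.load('w4.npz');im,d,M,tp,R=[z[k] for k in('im','d','M','tp','R')];c=vision.get_calibration('wrist')
def onp(u,v,h):
    k=pts(c,M,u,v,1.)-M[:3,3]; return M[:3,3]+k*((h-M[2,3])/k[...,2])[...,None]
v,u=np.mgrid[95:160,280:350]; sub=d[95:160,280:350]
Z=pts(c,M,u,v,sub)[...,2]; print('plate z',np.median(Z),'tip z',np.median(Z[Z>.08]))
g=(Z>.08).astype(float); D=onp(u,v,.087)[...,:2]*1000
def cost(p):
    q=D-p[:2]; n=[np.cos(p[2]),np.sin(p[2])]
    s=np.minimum(6.5-np.hypot(q[...,0],q[...,1]),3-q@n)
    return ((1/(1+np.exp(-s/.3))-g)**2).sum()
o=DE(cost,[(455,480),(-240,-215),(0,np.pi)],seed=1);print(o.x,o.fun,g.sum())
# dial circle: edge fit radial gradient
gray=cv2.cvtColor(im,cv2.COLOR_RGB2GRAY).astype(np.float32)
def rc(p,r):
    a=np.linspace(0,2*np.pi,180,endpoint=False)
    W=np.stack([p[0]/1e3+r*np.cos(a),p[1]/1e3+r*np.sin(a),0*a+.0715],-1);q=proj(c,M,W).astype(np.float32)
    return cv2.remap(gray,q[:,0].reshape(1,-1),q[:,1].reshape(1,-1),cv2.INTER_LINEAR)[0]
for lo,hi in((.03,.042),(.007,.012)):
    f=lambda p:-np.clip(np.sign(lo-.02)*(rc(p,p[2]/1e3+.001)-rc(p,p[2]/1e3-.001)),-30,30).mean()
    q=DE(f,[(458,474),(-233,-217),(lo*1e3,hi*1e3)],seed=2);print('circle',q.x,q.fun)
r=onp(270.,109.,.0715);print('ring dir',np.arctan2(r[1]+.2250,r[0]-.4660))
S=np.r_[o.x[:2]/1e3,.087];print('spindle in tool',(R.T@(S-tp)*1e3))
# knob: plane of bar top at tool z=-.006
hz=tp[2]+.006
k=np.clip(im[225:370,270:370].astype(float)*2.5,0,255).astype(np.uint8);save(cv2.resize(k,None,fx=4,fy=4,interpolation=cv2.INTER_CUBIC),'w4k.png')
for row in(228,229,230,276,278,280,318,320,322): print(row,(R.T@(onp(316.4,float(row),hz)-tp)*1e3).round(1), end=' ')
```

```text
plate z 0.07182454095608141 tip z 0.08680692365595423Traceback (most recent call last):
  File "<stdin>", line 8, in <module>
  File "<stdin>", line 5, in onp
  File "h.py", line 12, in pts
    P=np.stack([(u-c['cx'])/c['fx']*d,-(v-c['cy'])/c['fy']*d,-d],-1)
    raise ValueError('all input arrays must have the same shape')
ValueError: all input arrays must have the same shape
```

```bash
sed -i 's/map(np.asarray,(u,v,d))/np.broadcast_arrays(u,v,d)/' h.py
python3 - <<'E'
from h import *
from scipy.optimize import differential_evolution as DE
z=np.load('w4.npz');im,d,M,tp,R=[z[k] for k in('im','d','M','tp','R')];c=vision.get_calibration('wrist')
def onp(u,v,h):
    k=pts(c,M,u,v,1.)-M[:3,3]; return M[:3,3]+k*((h-M[2,3])/k[...,2])[...,None]
v,u=np.mgrid[95:160,280:350]; sub=d[95:160,280:350]
Z=pts(c,M,u,v,sub)[...,2]
g=(Z>.08).astype(float); D=onp(u,v,.087)[...,:2]*1000
def cost(p):
    q=D-p[:2]; n=[np.cos(p[2]),np.sin(p[2])]
    s=np.minimum(6.5-np.hypot(q[...,0],q[...,1]),3-q@n)
    return ((1/(1+np.exp(-s/.3))-g)**2).sum()
o=DE(cost,[(455,480),(-240,-215),(0,np.pi)],seed=1);print(o.x,o.fun,g.sum())
gray=cv2.cvtColor(im,cv2.COLOR_RGB2GRAY).astype(np.float32)
def rc(p,r):
    a=np.linspace(0,2*np.pi,180,endpoint=False)
    W=np.stack([p[0]/1e3+r*np.cos(a),p[1]/1e3+r*np.sin(a),0*a+.0715],-1);q=proj(c,M,W).astype(np.float32)
    return cv2.remap(gray,q[:,0].reshape(1,-1),q[:,1].reshape(1,-1),cv2.INTER_LINEAR)[0]
for lo,hi in((.03,.042),(.007,.012)):
    f=lambda p:-np.clip(np.sign(lo-.02)*(rc(p,p[2]/1e3+.001)-rc(p,p[2]/1e3-.001)),-30,30).mean()
    q=DE(f,[(458,474),(-233,-217),(lo*1e3,hi*1e3)],seed=2);print('circle',q.x,q.fun)
r=onp(270.,109.,.0715);print('ring dir',np.arctan2(r[1]+.2250,r[0]-.4660))
S=np.r_[o.x[:2]/1e3,.087];print('spindle in tool',(R.T@(S-tp)*1e3))
hz=tp[2]+.006
for row in(228,229,230,276,278,280,318,320,322): print(row,(R.T@(onp(316.4,float(row),hz)-tp)*1e3).round(1), end=' ')
print('\nline',gray[222:286,316].round().astype(int).tolist()); print('tail',gray[300:335,306].round().astype(int).tolist(),gray[300:335,318].round().astype(int).tolist())
print('skirt',gray[200:222,316].round().astype(int).tolist()); m=(gray[225:260,300:335]>110);print('line col',[np.mean(np.nonzero(x)[0])+300 for x in m[8:]][::8])
E
```

```text
[ 465.95166713 -224.33456647    1.5384862 ] 54.24404754579534 320.0
circle [ 465.26437228 -224.54073684   37.4177247 ] -30.0
circle [ 465.48637692 -224.89548446   10.23954456] -30.0
ring dir 2.7414370598050395
spindle in tool [56.14564959 -0.93988484 86.04355786]
228 [22.4  1.1 -6. ] 229 [22.   1.1 -6. ] 230 [21.6  1.1 -6. ] 276 [ 1.5  1.1 -6. ] 278 [ 0.6  1.1 -6. ] 280 [-0.4  1.1 -6. ] 318 [-18.4   1.1  -6. ] 320 [-19.3   1.1  -6. ] 322 [-20.3   1.1  -6. ] 
line [19, 21, 20, 26, 23, 20, 39, 87, 131, 146, 148, 149, 148, 146, 148, 149, 148, 148, 147, 147, 147, 148, 147, 148, 148, 147, 148, 147, 147, 148, 147, 148, 147, 147, 148, 147, 147, 146, 147, 147, 147, 148, 146, 146, 147, 146, 147, 147, 145, 146, 146, 147, 146, 146, 146, 143, 102, 47, 32, 29, 30, 28, 30, 27]
tail [30, 31, 28, 27, 29, 27, 31, 26, 27, 27, 28, 29, 27, 26, 27, 30, 27, 29, 27, 26, 49, 82, 95, 92, 87, 76, 63, 56, 47, 40, 36, 32, 28, 22, 22] [31, 28, 29, 23, 26, 29, 26, 24, 27, 29, 28, 26, 28, 30, 30, 30, 28, 29, 27, 31, 31, 36, 39, 40, 41, 39, 40, 38, 40, 40, 39, 38, 35, 38, 37]
skirt [42, 30, 26, 30, 35, 48, 44, 25, 25, 24, 21, 21, 22, 18, 21, 18, 18, 22, 16, 19, 20, 20]
line col [np.float64(316.0), np.float64(316.0), np.float64(316.5), np.float64(316.5)]
```

Run:
```python
from h import *
for f in('w3','w4'):
    z=np.load(f+'.npz');im,d,M=[z[k] for k in('im','d','M')];c=vision.get_calibration('wrist')
    Mt=np.array(c['mount']) # camera->tool
    def ont(u,v,tz):
        k=pts(c,Mt,u,v,1.)-Mt[:3,3]; return (Mt[:3,3]+k*((tz-Mt[2,3])/k[...,2])[...,None])*1e3
    P=pts(c,Mt,*np.meshgrid(np.arange(640),np.arange(400)),d)
    a=P[285:310,308:325,2]*1e3;print(f,'bar top tz',np.median(a[d[285:310,308:325]>0]),np.median(P[235:270,308:312,2])*1e3, 'skirt top',np.median(P[213:222,300:332,2])*1e3)
    gray=cv2.cvtColor(im,cv2.COLOR_RGB2GRAY)
    print([ (r,int(gray[r,316])) for r in range(203,212)])
    for r in(206.5,207.5): print(r,[ont(316.,r,t).round(1).tolist() for t in(.026,.028,.030)])
    for r in (228.9,278.2,320.): print(r,[ont(316.,r,t).round(1).tolist() for t in(-.004,-.006,-.008)])
    if f=='w3':
        row=gray[245];print('cols 265..290',row[268:285].tolist(),'345..',row[345:366].tolist(), 'row 222', np.nonzero(gray[222]<70)[0][[0,-1]], np.nonzero(gray[215]<70)[0][[0,-1]])
```

```text
w3 bar top tz -7.022764343271495 -7.110131755683841 skirt top 12.467139035816894
[(203, 123), (204, 124), (205, 121), (206, 94), (207, 50), (208, 26), (209, 23), (210, 16), (211, 20)]
206.5 [[21.6, 1.0, 26.0], [21.0, 1.1, 28.0], [20.4, 1.1, 30.0]]
207.5 [[21.1, 1.1, 26.0], [20.5, 1.1, 28.0], [19.9, 1.1, 30.0]]
228.9 [[21.1, 1.0, -4.0], [21.8, 1.0, -6.0], [22.6, 1.0, -8.0]]
278.2 [[-0.8, 1.1, -4.0], [0.2, 1.1, -6.0], [1.3, 1.1, -8.0]]
320.0 [[-21.0, 1.1, -4.0], [-19.6, 1.1, -6.0], [-18.2, 1.1, -8.0]]
cols 265..290 [131, 132, 132, 131, 107, 44, 18, 20, 18, 19, 25, 22, 24, 24, 23, 25, 24] 345.. [66, 55, 33, 25, 24, 25, 24, 27, 22, 28, 23, 19, 21, 17, 38, 85, 123, 128, 130, 129, 130] row 222 [283 639] [292 639]
w4 bar top tz -7.079432338460312 -6.9842563847494485 skirt top 12.641619254879929
[(203, 30), (204, 35), (205, 48), (206, 44), (207, 25), (208, 25), (209, 24), (210, 21), (211, 21)]
206.5 [[21.6, 1.0, 26.0], [21.0, 1.1, 28.0], [20.4, 1.1, 30.0]]
207.5 [[21.1, 1.1, 26.0], [20.5, 1.1, 28.0], [19.9, 1.1, 30.0]]
228.9 [[21.1, 1.0, -4.0], [21.8, 1.0, -6.0], [22.6, 1.0, -8.0]]
278.2 [[-0.8, 1.1, -4.0], [0.2, 1.1, -6.0], [1.3, 1.1, -8.0]]
320.0 [[-21.0, 1.1, -4.0], [-19.6, 1.1, -6.0], [-18.2, 1.1, -8.0]]
```

Run:
```python
from h import *
from scipy.optimize import differential_evolution as DE
c=vision.get_calibration('wrist');Mi=np.linalg.inv(np.array(c['mount']))
A=[];b=[]
for f in('w0','w1','w4'):
    z=np.load(f+'.npz');im,M=z['im'],z['M'];T=M@Mi
    gray=cv2.cvtColor(im,cv2.COLOR_RGB2GRAY).astype(np.float32)
    def rc(p,r):
        a=np.linspace(0,2*np.pi,240,endpoint=False)
        W=np.stack([p[0]/1e3+r*np.cos(a),p[1]/1e3+r*np.sin(a),0*a+.0718],-1);q=proj(c,M,W).astype(np.float32)
        return cv2.remap(gray,q[:,0].reshape(1,-1),q[:,1].reshape(1,-1),cv2.INTER_LINEAR)[0]
    for lo,hi in((.034,.040),(.0085,.012)):
        g=lambda p:-np.tanh(np.sign(lo-.02)*(rc(p,p[2]/1e3+.0005)-rc(p,p[2]/1e3-.0005))/40).mean()
        q=DE(g,[(460,472),(-231,-219),(lo*1e3,hi*1e3)],seed=2)
        S=np.r_[q.x[:2]/1e3,.0718];print(f,q.x.round(2),round(q.fun,2),'tool',(T[:3,:3].T@(S-T[:3,3])*1e3).round(2))
        A.append(np.c_[np.eye(2),T[:2,:2]]);b.append(q.x[:2])
x,res,_,_=np.linalg.lstsq(np.vstack(A),np.hstack(b),rcond=None);print('S',x[:2],'e',x[2:],(np.vstack(A)@x-np.hstack(b)).round(2))
```

```text
w0 [ 465.72 -224.84   36.63] -0.89 tool [  0.28   0.41 170.4 ]
w0 [ 465.48 -224.95   10.44] -0.54 tool [1.000e-02 4.300e-01 1.704e+02]
w1 [ 465.9  -224.71   36.76] -0.94 tool [  1.64  -1.   101.27]
w1 [ 465.74 -224.81   10.36] -0.68 tool [  1.45  -0.96 101.27]
w4 [ 465.7  -224.59   36.75] -0.93 tool [ 55.73  -1.   101.06]
w4 [ 465.71 -224.6    10.27] -0.77 tool [ 55.72  -0.98 101.06]
S [ 465.53515986 -224.71474062] e [0.12655712 0.16625243] [-0.01  0.01  0.23  0.12 -0.19 -0.12 -0.03 -0.02  0.01 -0.01 -0.01  0.01]
```

carry_out:
  steps: [0,20,-1.8,0,0,0,20,0,0,0,0,16.6,0,0,0,0,0,0,20,0,0,0,0,20,0,0,0,0,13,0,0,0,0,0,0,0,0,0,0,0]

```text
time: 9.55
tool_pos: [0.4653, -0.2235, 0.1199]
tool_rot: [[0.028, 1.0, 0.0], [1.0, -0.028, -0.0], [-0.0, 0.0, -1.0]]
force: [1.5, -0.0, -0.3]
width: 0.0128
finger_force: 49.2
```

carry_out:
  steps: [0,0,0,1.5,0,0,0,0,1,0,0,0,0,0,0]

```text
time: 9.85
tool_pos: [0.4651, -0.2238, 0.1171]
tool_rot: [[0.028, 1.0, 0.001], [1.0, -0.028, -0.0], [-0.0, 0.001, -1.0]]
force: [0.9, -0.1, -0.5]
width: 0.0128
finger_force: 49.2
```

carry_out:
  steps: [0,0,0,1,0,0,0,0,0.5,0,0,0,0,0,0]

```text
time: 10.15
tool_pos: [0.465, -0.2238, 0.1153]
tool_rot: [[0.028, 1.0, -0.0], [1.0, -0.028, 0.0], [0.0, -0.0, -1.0]]
force: [0.7, -0.2, -0.3]
width: 0.0131
finger_force: 49.2
```

carry_out:
  steps: [0,0,0,0.7,0,0,0,0,0.5,0,0,0,0,0,0]

```text
time: 10.45
tool_pos: [0.465, -0.2238, 0.114]
tool_rot: [[0.028, 1.0, -0.0], [1.0, -0.028, 0.0], [0.0, -0.0, -1.0]]
force: [0.6, -0.5, -0.5]
width: 0.0127
finger_force: 49.2
```

carry_out:
  steps: [0,0,0,0.6,0,0,0,0,0.4,0,0,0,0,0,0]

```text
time: 10.75
tool_pos: [0.465, -0.2238, 0.1131]
tool_rot: [[0.028, 1.0, -0.0], [1.0, -0.028, 0.0], [0.0, -0.0, -1.0]]
force: [0.4, 0.8, 0.0]
width: 0.0125
finger_force: 49.2
```

carry_out:
  steps: [0,0,0,0.6,0,0,0,0,0.4,0,0,0,0,0,0]

```text
time: 11.05
tool_pos: [0.4649, -0.2238, 0.112]
tool_rot: [[0.028, 1.0, -0.0], [1.0, -0.028, 0.0], [0.0, -0.0, -1.0]]
force: [1.1, 0.1, -0.7]
width: 0.0124
finger_force: 49.2
```

carry_out:
  steps: [0,0,0,0.6,0,0,0,0,0.4,0,0,0,0,0,0]

```text
time: 11.35
tool_pos: [0.4649, -0.2238, 0.1111]
tool_rot: [[0.028, 1.0, -0.0], [1.0, -0.028, 0.0], [0.0, -0.0, -1.0]]
force: [0.8, 0.1, -1.1]
width: 0.0128
finger_force: 49.2
```

carry_out:
  steps: [0,0,0,0.6,0,0,0,0,0.4,0,0,0,0,0,0]

```text
time: 11.65
tool_pos: [0.465, -0.2238, 0.1101]
tool_rot: [[0.028, 1.0, -0.0], [1.0, -0.028, 0.0], [0.0, -0.0, -1.0]]
force: [0.0, -0.6, -0.4]
width: 0.0127
finger_force: 49.2
```

carry_out:
  steps: [0,0,0,0.6,0,0,0,0,0.4,0,0,0,0,0,0]

```text
time: 11.95
tool_pos: [0.465, -0.2238, 0.109]
tool_rot: [[0.028, 1.0, -0.0], [1.0, -0.028, 0.0], [0.0, -0.0, -1.0]]
force: [0.2, -0.7, -0.8]
width: 0.0126
finger_force: 49.2
```

carry_out:
  steps: [0,0,0,0.6,0,0,0,0,0.4,0,0,0,0,0,0]

```text
time: 12.25
tool_pos: [0.465, -0.2238, 0.108]
tool_rot: [[0.028, 1.0, -0.0], [1.0, -0.028, 0.0], [0.0, -0.0, -1.0]]
force: [-0.3, -0.0, -0.4]
width: 0.0127
finger_force: 49.2
```

carry_out:
  steps: [0,0,0,0.6,0,0,0,0,0.4,0,0,0,0,0,0]

```text
time: 12.55
tool_pos: [0.465, -0.2238, 0.1071]
tool_rot: [[0.028, 1.0, 0.0], [1.0, -0.028, -0.0], [-0.0, 0.0, -1.0]]
force: [-1.1, -0.7, 0.5]
width: 0.0129
finger_force: 49.2
```

carry_out:
  squeeze: 70
  steps: [0,0,0,0.6,0,0,0,0,0.4,0,0,0,0,0,0]

```text
time: 12.85
tool_pos: [0.4652, -0.2242, 0.1063]
tool_rot: [[0.028, 1.0, 0.001], [1.0, -0.028, -0.001], [-0.001, 0.001, -1.0]]
force: [0.4, -2.4, 1.9]
width: 0.0121
finger_force: 74.1
```

carry_out:
  steps: [0,0,0,0.6,0,0,0,0,0.4,0,0,0,0,0,0]

```text
time: 13.15
tool_pos: [0.4652, -0.2244, 0.1053]
tool_rot: [[0.028, 1.0, 0.001], [1.0, -0.028, -0.001], [-0.001, 0.001, -1.0]]
force: [0.9, -5.6, 1.9]
width: 0.012
finger_force: 74.1
```

carry_out:
  steps: [0,0,0,0.6,0,0,0,0,0.4,0,0,0,0,0,0]

```text
time: 13.45
tool_pos: [0.4653, -0.2246, 0.1042]
tool_rot: [[0.028, 1.0, 0.001], [1.0, -0.028, -0.002], [-0.002, 0.001, -1.0]]
force: [1.3, -6.0, 0.5]
width: 0.012
finger_force: 74.0
```

carry_out:
  steps: [0,0,0,0.6,0,0,0,0,0.4,0,0,0,0,0,0]

```text
time: 13.75
tool_pos: [0.4652, -0.2247, 0.1031]
tool_rot: [[0.028, 1.0, 0.001], [1.0, -0.028, -0.002], [-0.002, 0.001, -1.0]]
force: [1.5, -6.9, -1.3]
width: 0.012
finger_force: 73.8
```

carry_out:
  steps: [0,0,0,0.6,0,0,0,0,0.4,0,0,0,0,0,0]

```text
time: 14.05
tool_pos: [0.4651, -0.2245, 0.1019]
tool_rot: [[0.028, 1.0, 0.0], [1.0, -0.028, -0.001], [-0.001, 0.0, -1.0]]
force: [0.7, -6.4, -1.3]
width: 0.0124
finger_force: 73.7
```

carry_out:
  steps: [0,0,0,0.5,0,0,0,0,0.3,0,0,0,0,0,0]

```text
time: 14.35
tool_pos: [0.4648, -0.2241, 0.1007]
tool_rot: [[0.028, 1.0, -0.001], [1.0, -0.028, -0.0], [-0.0, -0.001, -1.0]]
force: [1.0, -5.0, -5.0]
width: 0.0121
finger_force: 73.4
```

carry_out:
  steps: [0,0,0,0.4,0,0,0,0,0.2,0,0,0,0,0,0]

```text
time: 14.65
tool_pos: [0.4647, -0.2237, 0.1002]
tool_rot: [[0.028, 1.0, -0.001], [1.0, -0.028, 0.001], [0.001, -0.001, -1.0]]
force: [1.1, -4.6, -4.2]
width: 0.0121
finger_force: 73.3
```

carry_out:
  steps: [0,0,0,0.4,0,0,0,0,0.2,0,0,0,0,0,0]

```text
time: 14.95
tool_pos: [0.4647, -0.2238, 0.1001]
tool_rot: [[0.028, 1.0, -0.001], [1.0, -0.028, 0.0], [0.0, -0.001, -1.0]]
force: [-1.8, -4.6, -0.9]
width: 0.012
finger_force: 73.7
```

carry_out:
  steps: [0,0,0,0.4,0,0,0,0,0.2,0,0,0,0,0,0]

```text
time: 15.25
tool_pos: [0.4648, -0.2237, 0.1001]
tool_rot: [[0.028, 1.0, -0.0], [1.0, -0.028, -0.0], [-0.0, -0.0, -1.0]]
force: [-2.9, -3.6, 4.2]
width: 0.0122
finger_force: 74.4
```

carry_out:
  steps: [0,0,0,0.6,0,0,0,0,0.4,0,0,0,0,0,0]

```text
time: 15.55
tool_pos: [0.4648, -0.2238, 0.0999]
tool_rot: [[0.028, 1.0, 0.0], [1.0, -0.028, -0.001], [-0.001, 0.0, -1.0]]
force: [-5.2, -1.1, 12.9]
width: 0.0119
finger_force: 75.6
```

carry_out:
  steps: [0,0,0,0.6,0,0,0,0,0.4,0,0,0,0,0,0]

```text
time: 15.85
tool_pos: [0.4649, -0.2238, 0.0998]
tool_rot: [[0.028, 1.0, 0.001], [1.0, -0.028, -0.001], [-0.001, 0.001, -1.0]]
force: [-7.7, -0.0, 22.2]
width: 0.012
finger_force: 76.8
```

carry_out:
  steps: [0,0,0,-1.5,0,0,0,0,-0.8,0,0,0,0,0,0,0,-0.09,-0.1,0,-0.1,0,-0.09,-0.1,0,-0.1,0,-0.09,-0.1,0,-0.1,0,-0.09,-0.1,0,-0.1,0,0,0,0,0]

```text
time: 16.65
tool_pos: [0.4642, -0.2235, 0.1]
tool_rot: [[-0.364, 0.931, -0.001], [0.931, 0.364, 0.001], [0.002, -0.0, -1.0]]
force: [-4.7, -0.1, 4.6]
width: 0.0119
finger_force: 74.5
```

Run:
```python
from h import *
s=telemetry.get_state();R=s['tool_rot'];print(np.arctan2(R[1,0],R[0,0]),s['moment'],s['force'])
```

```text
1.9436427946828314 [ 0.00096357  0.77596863 -0.0757184 ] [-4.69055246 -0.12627997  4.56318443]
```

carry_out:
  steps: [0,0.1,-0.4,0,-0.12,0,-0.09,-0.1,0,-0.12,0,-0.09,-0.1,0,-0.12,0,-0.09,-0.1,0,-0.12,0,-0.09,-0.1,0,-0.12,0,-0.09,-0.1,0,-0.1,0,0,0,0,0]

```text
time: 17.35
tool_pos: [0.4636, -0.2242, 0.1]
tool_rot: [[-0.878, 0.478, -0.001], [0.478, 0.878, 0.001], [0.002, 0.001, -1.0]]
force: [-5.4, 0.7, 5.6]
width: 0.0121
finger_force: 74.7
```

Run:
```python
from h import *
s=telemetry.get_state();R=s['tool_rot'];print(np.arctan2(R[1,0],R[0,0]),s['moment'],s['force'],s['tool_pos'])
```

```text
2.6426557010613587 [ 0.0611274   1.01049525 -0.08561413] [-5.42423735  0.69204865  5.64780095] [ 0.46356894 -0.22416573  0.10002304]
```

carry_out:
  steps: [0,0.3,-0.2,0,-0.04,0,0,0,0,-0.03,0,0,0,0,0,0,0,0,0,0]

```text
time: 17.75
tool_pos: [0.4635, -0.2243, 0.1]
tool_rot: [[-0.909, 0.418, -0.001], [0.418, 0.909, 0.001], [0.001, 0.001, -1.0]]
force: [-4.3, 0.3, 5.9]
width: 0.0121
finger_force: 74.6
```

```bash
cat > st.py <<'E'
from h import *
s=telemetry.get_state();R=s['tool_rot'];print(s['time'],np.arctan2(R[1,0],R[0,0]),s['moment'],s['force'],s['tool_pos'])
E
python3 st.py
```

```text
17.75 2.7105199148041734 [ 0.19969093  0.76020527 -0.11646907] [-4.30558185  0.30780457  5.91434136] [ 0.46351428 -0.22425753  0.1000365 ]
```

carry_out:
  steps: [0,0,0,0,-0.03,0,0,0,0,0,0,0,0,0,0]

```text
time: 18.05
tool_pos: [0.4635, -0.2243, 0.1]
tool_rot: [[-0.921, 0.39, -0.001], [0.39, 0.921, 0.001], [0.001, 0.001, -1.0]]
force: [-3.8, 0.3, 5.8]
width: 0.0121
finger_force: 74.6
```

```bash
python3 st.py
```

```text
18.05 2.7406016144555188 [ 0.1623044   0.7708698  -0.06438107] [-3.75359176  0.31749199  5.7616537 ] [ 0.46350007 -0.22428482  0.10003793]
```

carry_out:
  steps: [0,0,0,0,-0.03,0,0,0,0,0,0,0,0,0,0]

```text
time: 18.35
tool_pos: [0.4635, -0.2243, 0.1]
tool_rot: [[-0.932, 0.363, -0.001], [0.363, 0.932, 0.001], [0.001, 0.001, -1.0]]
force: [-3.9, 0.8, 5.7]
width: 0.0118
finger_force: 74.6
```

```bash
python3 st.py
```

```text
18.35 2.770598085557701 [ 0.17902634  0.77854687 -0.06988355] [-3.90581403  0.75772338  5.73862542] [ 0.46349487 -0.22429539  0.10004054]
```

carry_out:
  steps: [0,0,0,0,-0.03,0,0,0,0,0,0,0,0,0,0]

```text
time: 18.65
tool_pos: [0.4635, -0.2243, 0.1]
tool_rot: [[-0.942, 0.334, -0.001], [0.334, 0.942, 0.001], [0.001, 0.001, -1.0]]
force: [-4.1, 0.5, 5.5]
width: 0.0121
finger_force: 74.6
```

```bash
python3 st.py
```

```text
18.65 2.8005636947590182 [ 0.17417222  0.72954441 -0.04501234] [-4.10258551  0.46315908  5.52728919] [ 0.46349952 -0.22433969  0.10004227]
```

carry_out:
  steps: [0,0,0,0,-0.03,0,0,0,0,0,0,0,0,0,0]

```text
time: 18.95
tool_pos: [0.4635, -0.2244, 0.1]
tool_rot: [[-0.952, 0.306, -0.001], [0.306, 0.952, 0.001], [0.001, 0.001, -1.0]]
force: [-5.1, 0.5, 5.8]
width: 0.0123
finger_force: 74.6
```

```bash
python3 st.py
```

```text
18.95 2.8305732611751933 [ 0.0628635   0.82396843 -0.03370712] [-5.14354766  0.46550692  5.77770388] [ 0.46347387 -0.22436295  0.1000494 ]
```

Run:
```python
from h import *
im,d,c,M=grab('wrist');np.savez('w5.npz',im=im,d=d,M=M)
k=np.clip(im[130:330,190:450].astype(float)*1.8,0,255).astype(np.uint8);save(cv2.resize(k,None,fx=3,fy=3,interpolation=cv2.INTER_CUBIC),'w5.png')
```

```text
(no output)
```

View pics/w5.png

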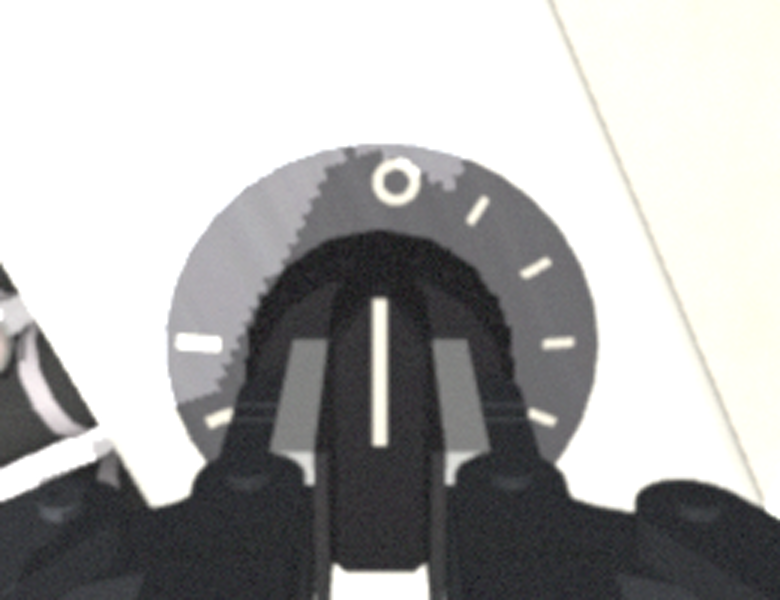

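carry_out:
  steps: [0,0,0,0,-0.03,0,0,0,0,0,0,0,0,0,0]

```text
time: 19.3
tool_pos: [0.4635, -0.2244, 0.1001]
tool_rot: [[-0.961, 0.277, -0.001], [0.277, 0.961, 0.001], [0.001, 0.001, -1.0]]
force: [-4.5, 0.4, 4.1]
width: 0.0121
finger_force: 74.6
```

```bash
python3 st.py
```

```text
19.3 2.8606026255744554 [ 0.04610456  0.78933511 -0.05977859] [-4.47288689  0.37224679  4.07357801] [ 0.46349862 -0.22438991  0.10007585]
```

carry_out:
  steps: [0,0,0,0,-0.03,0,0,0,0,0,0,0,0,0,0]

```text
time: 19.6
tool_pos: [0.4635, -0.2244, 0.1001]
tool_rot: [[-0.969, 0.248, -0.001], [0.248, 0.969, 0.001], [0.001, 0.001, -1.0]]
force: [-4.2, 0.9, 5.8]
width: 0.0123
finger_force: 74.6
```

```bash
python3 st.py
```

```text
19.6 2.8905723646964 [ 0.03125588  0.7858211  -0.06894096] [-4.22105707  0.85342033  5.81969982] [ 0.46349185 -0.22444847  0.1000546 ]
```

carry_out:
  steps: [0,0,0,0,-0.02,0,0,0,0,0,0,0,0,0,0]

```text
time: 19.9
tool_pos: [0.4635, -0.2244, 0.1]
tool_rot: [[-0.973, 0.229, -0.001], [0.229, 0.973, 0.001], [0.001, 0.001, -1.0]]
force: [-4.2, -0.5, 5.4]
width: 0.0123
finger_force: 74.6
```

```bash
python3 st.py
```

```text
19.9 2.9105845667401544 [-0.01231885  0.79880561 -0.05743007] [-4.15005143 -0.53607856  5.41832261] [ 0.46348745 -0.22444569  0.10003921]
```

carry_out:
  steps: [0,0,0,0,-0.02,0,0,0,0,0,0,0,0,0,0]

```text
time: 20.2
tool_pos: [0.4635, -0.2245, 0.1]
tool_rot: [[-0.978, 0.209, -0.001], [0.209, 0.978, 0.001], [0.001, 0.001, -1.0]]
force: [-5.3, -0.1, 5.4]
width: 0.0123
finger_force: 74.6
```

```bash
python3 st.py
```

```text
20.2 2.9305752332058215 [-0.04104134  0.82906753 -0.08297874] [-5.26643838 -0.11860996  5.40672248] [ 0.46350113 -0.22445409  0.1000432 ]
```

carry_out:
  steps: [0,0,0,0,-0.03,0,0,0,0,0,0,0,0,0,0]

```text
time: 20.5
tool_pos: [0.4635, -0.2245, 0.1001]
tool_rot: [[-0.984, 0.18, -0.001], [0.18, 0.984, 0.001], [0.001, 0.001, -1.0]]
force: [-4.9, 0.1, 5.9]
width: 0.0119
finger_force: 74.6
```

```bash
python3 st.py
```

```text
20.5 2.9606323369019685 [-0.03509817  0.82307985 -0.03038022] [-4.86592298  0.07880472  5.93460701] [ 0.46350052 -0.22449066  0.10005285]
```

carry_out:
  steps: [0,0,0,0,-0.03,0,0,0,0,0,0,0,0,0,0]

```text
time: 20.8
tool_pos: [0.4635, -0.2245, 0.1001]
tool_rot: [[-0.989, 0.15, -0.001], [0.15, 0.989, 0.001], [0.001, 0.001, -1.0]]
force: [-3.8, -1.3, 5.3]
width: 0.0118
finger_force: 74.6
```

```bash
python3 st.py
```

```text
20.8 2.9905853606137773 [-0.0123451   0.82491881 -0.06946398] [-3.84891641 -1.28407498  5.3460492 ] [ 0.46351447 -0.22452099  0.10005815]
```

Run:
```python
from h import *
im,d,c,M=grab('wrist');np.savez('w6.npz',im=im,d=d,M=M)
k=np.clip(im[130:330,190:450].astype(float)*1.8,0,255).astype(np.uint8);save(cv2.resize(k,None,fx=3,fy=3,interpolation=cv2.INTER_CUBIC),'w6.png')
for f in('w4','w5','w6'):
    g=np.load(f+'.npz')['im'][225:285,300:332].max(-1).astype(float); 
    print(f,[round(float((np.clip(g[r]-60,0,None)*np.arange(300,332)).sum()/max(np.clip(g[r]-60,0,None).sum(),1)),1) for r in range(8,52,6)])
```

```text
w4 [316.0, 316.0, 316.1, 316.1, 316.1, 316.1, 316.1, 316.1]
w5 [316.1, 316.1, 316.1, 316.1, 316.1, 316.1, 316.1, 316.1]
w6 [316.1, 316.1, 316.1, 316.1, 316.1, 316.1, 316.1, 316.1]
```

View pics/w6.png

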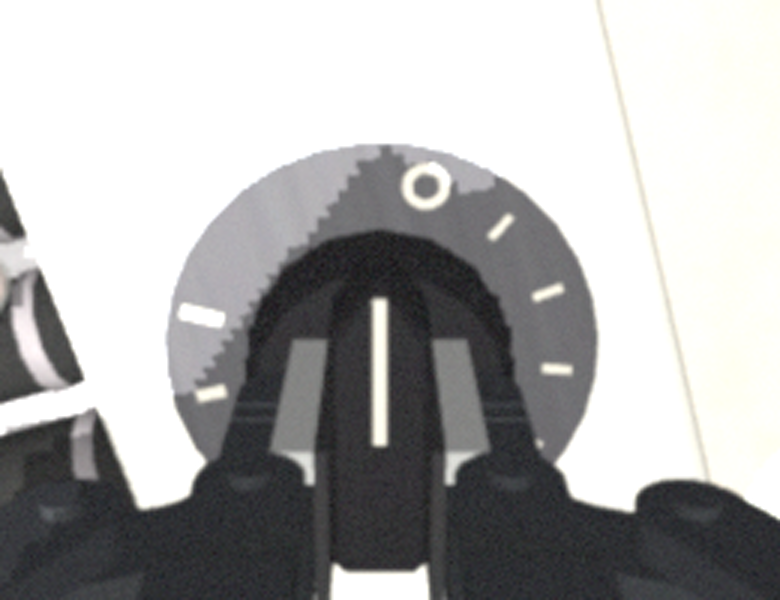

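carry_out:
  steps: [0,0,0,0,-0.03,0,0,0,0,0,0,0,0,0,0]

```text
time: 21.15
tool_pos: [0.4635, -0.2246, 0.1]
tool_rot: [[-0.993, 0.121, -0.001], [0.121, 0.993, 0.001], [0.001, 0.001, -1.0]]
force: [-5.3, -0.2, 5.7]
width: 0.0119
finger_force: 74.6
```

```bash
python3 st.py
```

```text
21.15 3.0205701489543575 [-0.09825334  0.80099629 -0.04854116] [-5.27732011 -0.20663249  5.7497309 ] [ 0.46351952 -0.22456313  0.10004439]
```

carry_out:
  steps: [0,0,0,0,-0.03,0,0,0,0,0,0,0,0,0,0]

```text
time: 21.45
tool_pos: [0.4635, -0.2246, 0.1]
tool_rot: [[-0.996, 0.091, -0.001], [0.091, 0.996, 0.001], [0.001, 0.001, -1.0]]
force: [-4.5, -1.6, 5.3]
width: 0.0123
finger_force: 74.6
```

```bash
python3 st.py
```

```text
21.45 3.050645697117102 [-0.13229525  0.81941673 -0.00556289] [-4.51457951 -1.55232915  5.29107225] [ 0.46349353 -0.22457472  0.10002531]
```

```bash
cat > av.py <<'E'
from h import *
L=[]
for i in range(5):
    vision.grab_frame('side'); L.append(telemetry.get_state())
s=L[-1];R=s['tool_rot'];print(s['time'],'ang',np.arctan2(R[1,0],R[0,0]).round(3),'mz',np.mean([l['moment'] for l in L],0).round(3),'F',np.mean([l['force'] for l in L],0).round(1),'p',np.mean([l['tool_pos'] for l in L],0).round(5),'tau6',np.mean([l['tau'][5] for l in L]).round(3))
E
python3 av.py
```

```text
21.7 ang 3.051 mz [-0.112  0.808 -0.038] F [-4.2 -0.6  5.4] p [ 0.46351 -0.22459  0.10003] tau6 -0.067
```

carry_out:
  steps: [0,0,0,0,-0.03,0,0,0,0,0]

```text
time: 21.9
tool_pos: [0.4635, -0.2246, 0.1]
tool_rot: [[-0.998, 0.06, -0.001], [0.06, 0.998, 0.001], [0.001, 0.001, -1.0]]
force: [-4.5, -0.1, 5.3]
width: 0.0119
finger_force: 74.6
```

```bash
python3 av.py
```

```text
22.15 ang 3.081 mz [-0.107  0.823 -0.034] F [-4.5 -1.2  5.3] p [ 0.46352 -0.22462  0.10005] tau6 -0.086
```

carry_out:
  steps: [0,0,0,0,-0.03,0,0,0,0,0]

```text
time: 22.35
tool_pos: [0.4635, -0.2247, 0.1001]
tool_rot: [[-1.0, 0.03, -0.001], [0.03, 1.0, 0.0], [0.001, 0.0, -1.0]]
force: [-3.9, -0.8, 5.9]
width: 0.0122
finger_force: 74.6
```

```bash
python3 av.py
```

```text
22.6 ang 3.111 mz [-0.177  0.82  -0.05 ] F [-4.4 -0.9  5. ] p [ 0.46352 -0.22465  0.10004] tau6 -0.086
```

carry_out:
  steps: [0,0,0,-0.5,-0.03,0,0,0,0,0]

```text
time: 22.8
tool_pos: [0.4635, -0.2247, 0.1001]
tool_rot: [[-1.0, -0.001, -0.001], [-0.001, 1.0, 0.001], [0.001, 0.001, -1.0]]
force: [-4.1, -0.6, -0.0]
width: 0.0122
finger_force: 73.9
```

```bash
python3 av.py
python3 - <<'E'
import numpy as np
A=[];b=[]
for f,x,y in((1.5425,464.85,-223.8),(1.944,464.2,-223.5),(2.643,463.57,-224.17),(2.7406,463.5,-224.28),(2.83,463.47,-224.36),(2.96,463.5,-224.49),(3.05,463.5,-224.58),(3.11,463.52,-224.65)):
    # p=C-R k ; tool x=(c,s), y=(s,-c)
    c,s=np.cos(f),np.sin(f);A+=[[1,0,-c,-s],[0,1,-s,c]];b+=[x,y]
A=np.array(A);r=np.linalg.lstsq(A,np.array(b),rcond=None)[0];print(r,(A@r-b).round(2))
E
```

```text
23.05 ang -3.141 mz [-0.179  0.769 -0.08 ] F [-4.2 -0.9  0.4] p [ 0.46353 -0.2247   0.10012] tau6 -0.094
[ 4.64613261e+02 -2.24825212e+02 -1.18738670e+00 -1.19237669e-01] [-0.08  0.16  0.09 -0.18  0.06  0.02  0.07  0.03  0.05  0.01 -0.03 -0.
 -0.06 -0.02 -0.09 -0.02]
```

carry_out:
  steps: [0,0,0,0,-0.03,0,0,0,0,0]

```text
time: 23.25
tool_pos: [0.4636, -0.2248, 0.1002]
tool_rot: [[-0.999, -0.033, -0.001], [-0.033, 0.999, 0.001], [0.001, 0.001, -1.0]]
force: [-5.0, -1.7, -0.0]
width: 0.012
finger_force: 73.8
```

```bash
python3 av.py
```

```text
23.5 ang -3.11 mz [-0.075  0.916 -0.073] F [-5.  -0.2 -1.2] p [ 0.46357 -0.22474  0.10014] tau6 -0.097
```

carry_out:
  steps: [0,0,0.06,0,0.05,0,0,0.06,0,0.05,0,0,0,0,0]

```text
time: 23.8
tool_pos: [0.4638, -0.2249, 0.1002]
tool_rot: [[-0.998, 0.069, 0.0], [0.069, 0.998, -0.0], [-0.0, -0.0, -1.0]]
force: [-3.8, -1.9, -3.4]
width: 0.012
finger_force: 73.5
```

```bash
python3 av.py
```

```text
24.05 ang 3.074 mz [-0.343  0.63  -0.038] F [-3.7 -2.2 -3.6] p [ 0.46384 -0.22488  0.1002 ] tau6 0.03
```

carry_out:
  steps: [0,0,0.06,0,0.05,0,0,0.06,0,0.05,0,0,0,0,0]

```text
time: 24.35
tool_pos: [0.4641, -0.2248, 0.1003]
tool_rot: [[-0.986, 0.168, 0.001], [0.168, 0.986, -0.0], [-0.001, -0.0, -1.0]]
force: [-1.9, -0.8, -4.9]
width: 0.012
finger_force: 73.2
```

```bash
python3 av.py
```

```text
24.6 ang 2.974 mz [-0.341  0.164 -0.005] F [-0.8 -1.9 -4.9] p [ 0.46405 -0.22476  0.10033] tau6 0.046
```

carry_out:
  steps: [0,0,0.06,0.4,0.05,0,0,0.06,0,0.05,0,0,0,0,0]

```text
time: 24.9
tool_pos: [0.4643, -0.2246, 0.1002]
tool_rot: [[-0.964, 0.265, 0.001], [0.265, 0.964, -0.0], [-0.001, 0.0, -1.0]]
force: [1.0, -0.8, -3.2]
width: 0.0119
finger_force: 73.5
```

```bash
python3 av.py
```

```text
25.15 ang 2.874 mz [-0.071 -0.279  0.005] F [ 1.4 -0.6 -2.1] p [ 0.46427 -0.22465  0.1002 ] tau6 0.043
```

carry_out:
  steps: [0,0,0.06,0,0.05,0,0,0.06,0,0.05,0,0,0,0,0]

```text
time: 25.45
tool_pos: [0.4643, -0.2247, 0.1002]
tool_rot: [[-0.933, 0.36, 0.001], [0.36, 0.933, -0.001], [-0.001, -0.0, -1.0]]
force: [3.0, -0.8, -1.9]
width: 0.0123
finger_force: 73.6
```

```bash
python3 av.py
```

```text
25.7 ang 2.774 mz [-0.203 -0.596  0.016] F [ 3.4 -1.1 -1.4] p [ 0.46424 -0.22469  0.10017] tau6 0.045
```

carry_out:
  steps: [0,-0.5,0,0,0,0,-0.5,0,0,-0.05,0,0,0,0,-0.05,0,0,0,0,0]

```text
time: 26.1
tool_pos: [0.4645, -0.2246, 0.1001]
tool_rot: [[-0.964, 0.265, -0.001], [0.265, 0.964, 0.0], [0.001, 0.0, -1.0]]
force: [0.3, -0.3, 3.9]
width: 0.0121
finger_force: 74.3
```

```bash
python3 av.py
```

```text
26.35 ang 2.872 mz [0.113 0.261 0.003] F [-1.5  0.8  4.8] p [ 0.46447 -0.22466  0.10007] tau6 -0.065
```

carry_out:
  steps: [0,0,-0.06,0,-0.05,0,0,-0.06,0,-0.05,0,0,0,0,0]

```text
time: 26.65
tool_pos: [0.4643, -0.2245, 0.1]
tool_rot: [[-0.986, 0.167, -0.001], [0.167, 0.986, 0.001], [0.001, 0.001, -1.0]]
force: [-3.5, 2.3, 5.6]
width: 0.0121
finger_force: 74.8
```

```bash
python3 av.py
```

```text
26.9 ang 2.972 mz [ 0.355  0.521 -0.05 ] F [-2.6  1.9  6.3] p [ 0.46426 -0.2245   0.10004] tau6 -0.078
```

carry_out:
  steps: [0,0,-0.06,0,-0.05,0,0,-0.06,0,-0.05,0,0,0,0,0]

```text
time: 27.2
tool_pos: [0.4641, -0.2246, 0.1]
tool_rot: [[-0.998, 0.068, -0.002], [0.068, 0.998, 0.001], [0.002, 0.001, -1.0]]
force: [-3.5, 2.4, 6.4]
width: 0.0122
finger_force: 74.8
```

```bash
python3 av.py
```

```text
27.45 ang 3.072 mz [ 0.334  0.62  -0.051] F [-3.6  1.8  7.1] p [ 0.46409 -0.22459  0.10004] tau6 -0.098
```

carry_out:
  steps: [0,0,-0.06,-0.4,-0.05,0,0,-0.06,0,-0.05,0,0,0,0,0]

```text
time: 27.75
tool_pos: [0.4639, -0.2248, 0.1001]
tool_rot: [[-1.0, -0.031, -0.002], [-0.031, 1.0, 0.001], [0.002, 0.001, -1.0]]
force: [-5.1, 0.5, 4.7]
width: 0.0121
finger_force: 74.4
```

```bash
python3 av.py
```

```text
28.0 ang -3.112 mz [ 0.102  1.013 -0.073] F [-5.7  0.6  4. ] p [ 0.46385 -0.22481  0.10007] tau6 -0.105
```

carry_out:
  steps: [0,0,-0.04,0,-0.04,0,0,0,0,0]

```text
time: 28.2
tool_pos: [0.4638, -0.225, 0.1001]
tool_rot: [[-0.998, -0.07, -0.003], [-0.07, 0.998, 0.001], [0.002, 0.001, -1.0]]
force: [-6.2, -0.1, 3.9]
width: 0.012
finger_force: 74.4
```

```bash
python3 av.py
```

```text
28.45 ang -3.072 mz [ 0.018  1.089 -0.05 ] F [-5.3  0.3  4.3] p [ 0.46378 -0.22496  0.10008] tau6 -0.088
```

carry_out:
  steps: [0,0,-0.04,0,-0.04,0,0,0,0,0]

```text
time: 28.65
tool_pos: [0.4638, -0.2251, 0.1001]
tool_rot: [[-0.994, -0.11, -0.003], [-0.11, 0.994, 0.001], [0.002, 0.001, -1.0]]
force: [-6.6, 0.5, 4.7]
width: 0.0122
finger_force: 74.5
```

```bash
python3 av.py
```

```text
28.9 ang -3.032 mz [-0.014  1.151 -0.096] F [-6.  -0.1  4.4] p [ 0.46376 -0.22504  0.10008] tau6 -0.129
```

carry_out:
  steps: [0,0,0,-0.4,0,0.6,0,0,0,0,0.6,0,0,0,0,0.6,0,0,0,0,0.6,0,0,0,0,0.6,0,0,0,0,0.6,0,0,0,0]

```text
time: 29.6
tool_pos: [0.4648, -0.2253, 0.1008]
tool_rot: [[-0.994, -0.111, 0.0], [-0.111, 0.994, -0.0], [-0.0, -0.0, -1.0]]
force: [-0.1, 0.7, -0.1]
width: 0.0515
finger_force: 0.0
```

```bash
python3 av.py
cat > ln.py <<'E'
from h import *
import sys
im,d,c,M=grab('wrist');np.savez(sys.argv[1],im=im,d=d,M=M)
g=im.min(-1)
# line: bright thin blob inside dark knob region
sub=np.zeros_like(g);sub[205:300,270:365]=(g[205:300,270:365]>85)*255
n,lab,st,ce=cv2.connectedComponentsWithStats(sub)
for i in range(1,n):
    if st[i,4]>40:
        v,u=np.nonzero(lab==i); hz=.1067
        k=pts(c,M,u.astype(float),v.astype(float),1.)-M[:3,3]; P=(M[:3,3]+k*((hz-M[2,3])/k[:,2])[:,None])[:,:2]
        m=P.mean(0);w,V=np.linalg.eigh(np.cov(P.T));L=np.ptp((P-m)@V[:,1]);W=np.ptp((P-m)@V[:,0]);a=np.arctan2(V[1,1],V[0,1])%np.pi
        print('blob',st[i].tolist(),'mid',m.round(4),'L,W mm',(L*1e3).round(1),(W*1e3).round(1),'ang',round(a,3),'or',round(a+np.pi,3))
E
python3 ln.py w7.npz
```

```text
29.85 ang -3.03 mz [-0.012  0.     0.016] F [ 0.  -0.   0.1] p [ 0.46477 -0.22527  0.10074] tau6 0.001
blob [270, 205, 32, 23, 354] mid [ 0.4386 -0.2425] L,W mm 15.2 7.7 ang 2.19 or 5.332
blob [315, 228, 11, 48, 243] mid [ 0.4535 -0.2252] L,W mm 20.9 2.0 ang 3.126 or 6.268
blob [270, 292, 12, 8, 52] mid [ 0.4761 -0.2421] L,W mm 5.5 2.9 ang 1.173 or 4.315
```

carry_out:
  squeeze: 30
  steps: [0.6,0,0,0,0.125,0.6,0,-0.5,0,0,0,0,0,0,0,0,0,0,0,0,0,0,0,0,0,0,0,0,0,0,0,0,0,0,0,0,0,0,0,0]

```text
time: 30.7
tool_pos: [0.4648, -0.2255, 0.1008]
tool_rot: [[-1.0, 0.013, 0.0], [0.013, 1.0, 0.0], [-0.0, 0.0, -1.0]]
force: [0.4, 3.0, 3.5]
width: 0.013
finger_force: 31.8
```

```bash
python3 av.py
```

```text
30.95 ang 3.128 mz [0.723 0.042 0.014] F [-0.   4.   5.2] p [ 0.46474 -0.22554  0.10083] tau6 0.001
```

carry_out:
  steps: [0,0,0.06,0,0.05,0,0,0.06,0,0.05,0,0,0.06,0,0.05,0,0,0,0,0]

```text
time: 31.35
tool_pos: [0.465, -0.2258, 0.1009]
tool_rot: [[-0.987, 0.163, 0.001], [0.163, 0.987, -0.001], [-0.001, -0.0, -1.0]]
force: [1.5, 2.7, 4.7]
width: 0.013
finger_force: 31.8
```

```bash
python3 av.py
```

```text
31.6 ang 2.979 mz [ 0.457 -0.267 -0.015] F [1.5 2.6 4.7] p [ 0.465   -0.22575  0.10085] tau6 0.057
```

carry_out:
  steps: [0,0,0.06,0,0.05,0,0,0.06,0,0.05,0,0,0,0,0]

```text
time: 31.9
tool_pos: [0.4651, -0.2258, 0.1009]
tool_rot: [[-0.965, 0.261, 0.001], [0.261, 0.965, -0.001], [-0.001, -0.001, -1.0]]
force: [2.5, 0.2, 4.1]
width: 0.0128
finger_force: 31.7
```

```bash
python3 av.py
```

```text
32.15 ang 2.879 mz [ 0.032 -0.474  0.011] F [2.8 0.2 3.9] p [ 0.46506 -0.22582  0.10087] tau6 0.047
```

Free so far; turn the remaining 0.13 rad.

carry_out:
  steps: [0,0,0.06,0,0.05,0,0,0.06,0,0.05,0,0,0.03,0,0.03,0,0,0,0,0]

```text
time: 32.55
tool_pos: [0.465, -0.2257, 0.1009]
tool_rot: [[-0.924, 0.383, 0.0], [0.383, 0.924, -0.001], [-0.001, -0.001, -1.0]]
force: [3.3, -1.1, 4.0]
width: 0.0132
finger_force: 31.7
```

```bash
python3 av.py
```

```text
32.8 ang 2.748 mz [-0.318 -0.449  0.016] F [ 2.6 -1.2  4.1] p [ 0.46497 -0.22567  0.10085] tau6 0.031
```

carry_out:
  steps: [0.2,0,0,0,0,0.6,0,0,0,0,0.6,0,0,0,0,0.6,0,0,0,0,0.6,0,0,0,0,0.6,0,0,0,0]

```text
time: 33.4
tool_pos: [0.4647, -0.2253, 0.1007]
tool_rot: [[-0.923, 0.384, -0.0], [0.384, 0.923, 0.0], [0.0, 0.0, -1.0]]
force: [-0.6, -0.0, 0.0]
width: 0.051
finger_force: 0.0
```

```bash
python3 av.py; python3 ln.py w8.npz
```

```text
33.65 ang 2.748 mz [-0.003  0.013  0.006] F [ 0.  -0.2  0.2] p [ 0.4648  -0.22529  0.10071] tau6 -0.0
blob [270, 205, 17, 37, 337] mid [ 0.435  -0.2298] L,W mm 16.1 6.3 ang 2.469 or 5.61
blob [313, 228, 6, 49, 248] mid [ 0.4546 -0.2208] L,W mm 21.0 2.0 ang 2.756 or 5.897
blob [354, 278, 11, 11, 53] mid [ 0.4745 -0.2096] L,W mm 5.4 1.8 ang 0.384 or 3.525
blob [270, 291, 14, 9, 63] mid [ 0.4667 -0.2448] L,W mm 6.5 3.4 ang 0.673 or 3.815
blob [352, 292, 13, 8, 53] mid [ 0.4807 -0.2116] L,W mm 5.8 3.0 ang 1.611 or 4.753
```

carry_out:
  steps: [1,0,0,-10,0,1,0,0,-20,0,1,0,0,-30,0,1,0,0,-20,0,1,0,0,0,0,1,0,0,0,0]

```text
time: 34.3
tool_pos: [0.4647, -0.2252, 0.181]
tool_rot: [[-0.923, 0.384, 0.0], [0.384, 0.923, -0.0], [-0.001, -0.0, -1.0]]
force: [0.1, -0.0, -0.8]
width: 0.0854
finger_force: 0.0
```

```bash
python3 - <<'E'
from h import *
im,d,c,M=grab('wrist');np.savez('w9.npz',im=im,d=d,M=M)
v,u=np.mgrid[0:400,0:640];P=pts(c,M,u,v,d)
dk=(im.max(-1)<90)&(np.hypot(P[...,0]-.4655,P[...,1]+.2248)<.03)&(d>0)
t=dk&(P[...,2]>.098);s=dk&(P[...,2]>.08)&(P[...,2]<.095)
print('bar top',np.median(P[t][:,2]),'skirt',np.median(P[s][:,2]),'plate',np.median(P[dk&(P[...,2]<.076)][:,2]))
x0,x1,y0,y1=u[t].min(),u[t].max(),v[t].min(),v[t].max();g=im.min(-1)
sub=np.zeros_like(g);sub[y0:y1,x0:x1]=(g[y0:y1,x0:x1]>85)*255
n,lab,st,ce=cv2.connectedComponentsWithStats(sub)
for i in range(1,n):
    if st[i,4]>20:
        b,a=np.nonzero(lab==i);k=pts(c,M,a*1.,b*1.,1.)-M[:3,3];Q=(M[:3,3]+k*((.1062-M[2,3])/k[:,2])[:,None])[:,:2]
        w,V=np.linalg.eigh(np.cov(Q.T));print(st[i].tolist(),Q.mean(0),np.ptp((Q-Q.mean(0))@V,axis=0),np.arctan2(V[1,1],V[0,1])%np.pi)
# ring: bright ring blob outside skirt
for r in [(2.747)]:
    print('ring expected px',proj(c,M,[.4655+.0305*np.cos(r),-.2248+.0305*np.sin(r),.0718]))
m=((g>150)&(np.hypot(P[...,0]-.4655,P[...,1]+.2248)<.0345)&(np.hypot(P[...,0]-.4655,P[...,1]+.2248)>.026)).astype(np.uint8)
n,lab,st,ce=cv2.connectedComponentsWithStats(m)
for i in range(1,n):
    if st[i,4]>8: q=P[int(ce[i][1]),int(ce[i][0])];print('mark',ce[i].round(1),st[i,4],np.arctan2(q[1]+.2248,q[0]-.4655).round(3))
E
python3 st.py
```

```text
bar top 0.2536993804089941 skirt 0.08888028607438611 plate 0.07173988166059986
[182, 177, 25, 16, 206] [ 0.41438395 -0.28884586] [0.00841218 0.01837851] 1.5799369340534313
[211, 177, 17, 21, 127] [ 0.42401034 -0.27451479] [0.00436977 0.01529213] 0.13242048007361973
[182, 177, 272, 199, 28062] [ 0.50005374 -0.23790375] [0.15831105 0.20981101] 1.7646644123598931
[314, 183, 4, 33, 100] [ 0.45457657 -0.22083104] [0.00188019 0.02093714] 2.7555646152421036
[354, 194, 8, 4, 26] [ 0.46254541 -0.19571877] [0.00213899 0.00451009] 1.3405618759854017
[352, 212, 8, 4, 22] [ 0.47325145 -0.20114968] [0.00190249 0.00470682] 0.8792200280651735
[343, 226, 8, 8, 31] [ 0.48131044 -0.21039303] [0.00197273 0.00622335] 0.41069465126455107
[291, 230, 6, 7, 27] [ 0.47016089 -0.24290415] [0.00236594 0.00493693] 2.1534194567239764
[328, 235, 4, 7, 23] [ 0.48233493 -0.22283479] [0.00205811 0.00454126] 2.9847624877060053
[363, 288, 70, 83, 3538] [ 0.56090654 -0.20416107] [0.05199685 0.07176907] 3.0130324247400235
[391, 342, 16, 7, 89] [ 0.57741548 -0.20764109] [0.00508346 0.01105638] 1.1547661525521804
ring expected px [316.77729391 160.65026585]
mark [316.9 160.6] 77 2.765
mark [336.1 165.8] 16 2.277
mark [275.2 202. ] 28 -1.955
mark [281.5 219.5] 22 -1.503
34.35 2.747741511414823 [-0.03480676 -0.01389435 -0.02559696] [ 0.44166208 -0.95937347 -0.27966504] [ 0.46449556 -0.22508511  0.18027383]
```

```bash
python3 -c "
from plant import order
print(order.close_job())"
```

```text
the job is handed in; nothing more can be done
None
```

The knob is back on its spindle, fully home, and released with its pointer within about 0.01 rad of the OFF ring. I felt no distinct hard stop, even about 0.5 rad past the mark. I turned it back to OFF within the bore's play, so the spindle resting at its stop is inferred, not felt. I also never read the 15 N snap peak; home rests on a solid stop at the right height and the knob then holding against a light upward pull.

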